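# Clamp a circuit board in the bench tester and start the test

## Robot

A 6-joint arm with a two-finger parallel gripper is mounted at the origin on a cart in front of the work surface, level with it; the furniture and walls round the work are solid. World frame = base frame: x ahead of the robot, y to its left, z up, the work surface at z = 0. Lengths are in m, angles in degrees, forces in N, time in s.
With the tool pointing down it reaches from about 0.25 to 0.725 m from the base axis. Payload 9.7 kg.
Tool frame: the origin (TCP) lies at the centre of the arm's flange, where the gripper is bolted on; the fingertips stand 173 mm ahead of it and the grasp point (between the pads) lies 155 mm ahead of it (bot.grip_depth is the distance from the TCP to the grasp point, in m); z points along the fingers, y is the line along which they close (so a half turn about z gives the same grasp; the last joint's range is limited). The gripper opens to 85 mm and grips with 20 to 120 N. Pads are 22 mm wide; open, the fingers measure 114 mm over their backs; the gripper's body (76 mm by 85 mm) begins 54 mm behind the grasp point. The pads swing forward as they close: fully open they stand 13 mm farther back than shut.
Start: joints at [76.891, 4.979, 10.078, 95.1, 0, 90], TCP at [0.125, 0.536, 0.405] pointing down, gripper open.
Joint ranges: [-179.16, 179.16], [-48.56, 103.87], [-65.8, 70.77], [-126.05, 130.52], [-82.76, 87.17], [-180, 180]. Speed limits (degrees/s): [127.2, 127.2, 147.25, 180, 180, 180].

## Interface

Orientations are given as [roll, pitch, yaw] about the fixed x, y, z axes, in that order (R = Rz(yaw) Ry(pitch) Rx(roll)).
In Python, from bench import sensors, vision, job, bot gives the robot as it stands. The module is installed in compiled form; this text tells all that it offers.
- The arm moves only by the tool servo_tool, never from a script. Its argument "deltas" is a list that holds one entry, the list of rows, each a list of 7 numbers: the gripper's target within -1 to 1 (fully open at 1, half-way at 0, shut at -1), then the shift along the tool's x, y, z in units of 40 mm (1.0 is 40 mm), then the turn, a rotation vector about the tool's x, y, z in units of 6 degrees (1.0 is 6 degrees). In form: [[[jaw, dx, dy, dz, wx, wy, wz], ...]]. A call has 1 to 5 rows; each row is the pose to reach, as a shift and turn from the pose commanded when the call began, along the tool's axes at that moment; what a row does not reach only later rows make up. A row lasts 1/12 s, in which the tool goes at most 41.7 mm and 7.16 degrees, less where a joint would pass 70% of its speed; a pose out of reach is approached as far as the arm can. A call with a gripper value outside its range is refused whole. The fingers move at their own pace and stop on an object; the grip force is fixed at half the most. Time passes only in rows, so rows that repeat a pose let the fingers close. It gives the time, the measured TCP pose, the force, the opening and the grip force at its end, in the units of the state.
- sensors.read_state(): the state, without advancing time (a new reading comes with each control period).
- vision.snapshot(name): name is "side" or "top" or "wrist"; returns the picture (400x640x3 uint8, red, green, blue); there is no depth.
- vision.get_calibration(name): a dict with "mtx" (3x3 intrinsics, pixels), "cam_to_world" (4x4, takes a point from camera to world coordinates); the wrist camera has in their place "hand_eye" (4x4, takes a point from camera to tool coordinates, whose origin is the TCP and whose axes are the flange's). Camera axes: x right, y up, looking along -z (the intrinsics and any distortion apply to the point x, -y, -z); pixel columns grow to the right and rows downward; lengths in m; the calibration is good to about 2 mm. A picture is of the moment at which its call begins: read the wrist's pose just before it. get_calibration takes no time and is no camera call.
- job.close_job(): hands the job in; it is judged then, once.
The state is a dict: "time_s": time; "qpos": joint angles; "joint_velocities": joint speeds; "joint_efforts": joint torques, N m; "position": TCP position; "tcp_rot": TCP orientation; "contact_force": force on the tool from outside, world axes, zero at the start; "ft_torque": the same for the moment, N m; "opening": finger opening in m; "grasp_force": force on a finger pad.
Only numpy, scipy, OpenCV 4.12 (cv2) and the standard library are available. Lean on these libraries where they do the work, as an engineer would, in place of code of your own. Each camera call takes 0.05 s, during which the arm holds its last target. There are 200 camera calls.

## Task

Clamp the circuit board in the tester: swing the cam lever round anticlockwise (seen from above) until its disc nips the board firmly against the contact rail, without forcing it, and leave it clamped. Then press the round start key squarely with shut fingertips, firmly enough that it acts, hold it down for about a second, and let go. Do not hit the key hard, press the oblong key or disturb the other things on the bench.

Things in the scene. Friction and masses are not known exactly. Their poses are not given: they have to be found in the camera images.
- console: The bench tester, a grey instrument fixed on the bench, 200 mm deep (x), 260 mm wide (y). Origin at the centre of its underside, on the bench top; x points to its back, y to its left, z up. Its right half is a low open nest for the board; its left half (y +14 to +126 mm) a control pod: a key panel rising to the back at 28 degrees from level, under a display head 285 mm high.
- head_edge (a point): Middle of the lower front edge of the display head (160 mm above the bench, console x = -37 mm); the head's upright front face rises 125 mm from it. It overhangs the keys, only 12 mm behind and 85 mm above their row, so a gripper held upright strikes it: lean the tool, its wrist towards the robot, square to the panel.
- nest (a point): Centre of the black nest plate (178 x 127 mm), its top 45 mm above the bench. Along its back stands an aluminium contact rail, 18 mm high, its face 48.5 to 54.5 mm behind this point (set by the last user, too stiff to shift); at its left a fixed stop (face at console y = -5 mm).
- board: The green circuit board to be tested, 80 mm (x) by 110 mm (y), 14 mm high with its parts. Origin at the centre of its underside. It lies loose on the nest plate, up to 10 mm short of the contact rail (+x) and up to 6 mm short of the left stop (+y); the clamp alone pushes it home.
- cam_lever: Eccentric clamp at the front of the nest: steel disc 32 mm across, 14 mm thick, turning about a pivot 10 mm off its centre, a lever on top. Origin on the pivot at the nest plate, z up. Its yaw relative to the console is the lever's turn: 0 at its stop, up to 2.75 rad anticlockwise, 0.1 to 0.5 at the start. It nips the board somewhere from 1.2 to 2.4 rad, to be felt; greatest lift at 2.6.
- lever_knob (a point): Centre of the lever's upright round black knob: 16 mm across, 42 mm high, top 107 mm and this point 90 mm above the bench, lever arm below it to 65 mm; 60 mm from the pivot, at turn 0 in the direction 135 degrees anticlockwise from console +x. Drag while turning 3 to 4 N; it stays where left. 7 to 12 N more means nipped well (over 3 N on the board); over 70 N on the board cracks it.
- start_key: Round grey start key, 24 mm across with a pale spot, the left one of two side by side, 44 mm apart. Origin at its centre in the panel's face; z is the panel's outward normal (28 degrees from vertical, towards robot and up); top 3 mm above the panel. Barely moves: 25 N per mm, solid after 1 mm. Acts at over 6 N, to be held 0.8 s; over 20 N damages it.
- tweezers: Steel tweezers 121 mm long, lying on the bench close in front of the tester, not to be disturbed. Origin at its underside's centre.
- pot: White screw-top pot, 52 mm, standing on top of the display head, not to be disturbed. Origin at its underside's centre.
- cutters: Side cutters 164 mm long lying on the bench in front of the tester's left half, not to be disturbed. Origin at its underside's centre.
- yellow_driver: Screwdriver 185 mm long lying on the bench in front of the tester's right half, not to be disturbed. Origin at its underside's centre.
- mug: Mug, 97 mm high, standing on the bench to the left of the tester, not to be disturbed. Origin at its underside's centre.
- oblong_key: The right-hand key, oblong, 22 by 13 mm, not to be pressed (over 3 N). Origin and axes as for the start key.

How it is judged:
By the outcome, as a careful person would: the job done as asked, in the order asked, and still so for the second after the job is handed in, with the robot touching nothing.
It also fails if it takes over 72 s, if anything falls off the work surface, if the arm or the gripper's body presses on something with over 40 N, if the wrist force passes 120 N, or if a joint passes its speed limit or range.

## Working session

There is one attempt and no reset: what is moved stays moved. The work goes in short steps, Python scripts to look and compute and a tool call to move; the robot and the scene stay as the last step left them, time stands still between calls to the robot, and variables do not carry over. Pictures are saved under pics/ and viewed, at most 10 in all, crops included, and the job is handed in when it is done.

Besides the shell and the picture viewer there is one more tool, called after ">>>" as a command line: name --argument value ..., lists and objects as JSON in quotes. servo_tool: Moves the arm, as the interface text tells. Its arguments: {"type":"object","properties":{"deltas":{"type":"array","items":{"type":"array","items":{"type":"array","items":{"type":"number"}}}}},"required":["deltas"]}

```bash
mkdir -p pics; python3 - <<'E'
from bench import sensors, vision
import cv2, numpy as np
np.set_printoptions(precision=4,suppress=True)
s=sensors.read_state()
for k,v in s.items(): print(k,v)
for n in ["side","top","wrist"]:
    im=vision.snapshot(n); cv2.imwrite(f"pics/{n}0.png",im[:,:,::-1])
    c=vision.get_calibration(n)
    for k,v in c.items(): print(n,k,np.array(v) if not isinstance(v,str) else v)
E
```

```text
time_s 0.0
qpos [76.8912  5.0116 10.0341 95.0998 -0.0006 89.9994]
joint_velocities [ 0.0351 -0.014   0.0994  0.0444  0.0386  0.0126]
joint_efforts [ -0.002  -52.039   46.4802   0.0163  -0.       0.    ]
position [0.1247 0.5357 0.404 ]
tcp_rot [-179.9227    0.0006  166.8918]
contact_force [-0.1209  0.6586  0.7257]
ft_torque [ 0.0086 -0.042   0.0599]
grasp_force 0.0
opening 0.08575818005578695
side mtx [[471.236    0.     317.8159]
 [  0.     471.236  199.8829]
 [  0.       0.       1.    ]]
side cam_to_world [[-0.9946  0.0537 -0.0891  0.4329]
 [-0.1034 -0.4158  0.9036  0.7821]
 [ 0.0115  0.9079  0.4191  0.6031]
 [ 0.      0.      0.      1.    ]]
top mtx [[485.208    0.     317.5484]
 [  0.     485.208  200.5277]
 [  0.       0.       1.    ]]
top cam_to_world [[ 0.0078  0.9828 -0.1843  0.3536]
 [-1.      0.0077 -0.0013 -0.1084]
 [ 0.0001  0.1843  0.9829  1.2253]
 [ 0.      0.      0.      1.    ]]
wrist mtx [[307.9692   0.     317.769 ]
 [  0.     307.9692 196.41  ]
 [  0.       0.       1.    ]]
wrist hand_eye [[ 0.0003  0.9491  0.3151  0.081 ]
 [ 1.     -0.0004  0.0003  0.0006]
 [ 0.0004  0.3151 -0.9491  0.0316]
 [ 0.      0.      0.      1.    ]]
```

View pics/top0.png

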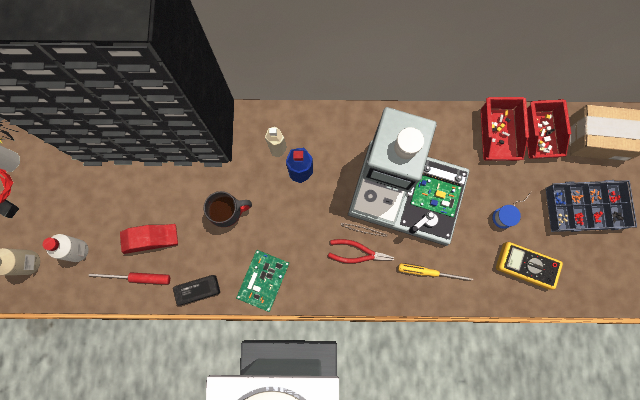

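View pics/side0.png

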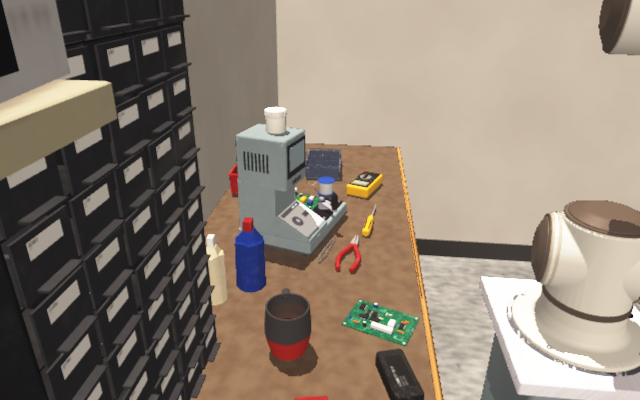

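The top view shows the console around (410,175), turned roughly 15–20° clockwise. The start key is near (371,196), the oblong key near (389,200), the lever pivot near (431,215) and the knob near (413,230). I'll enlarge that region.

```bash
python3 - <<'E'
import cv2
im=cv2.imread("pics/top0.png")[100:260,330:490]
cv2.imwrite("pics/topcrop.png",cv2.resize(im,(640*5//4*3//4,600),interpolation=cv2.INTER_CUBIC) if 0 else cv2.resize(im,(600,600),interpolation=cv2.INTER_CUBIC))
E
```

```text
(no output)
```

View pics/topcrop.png

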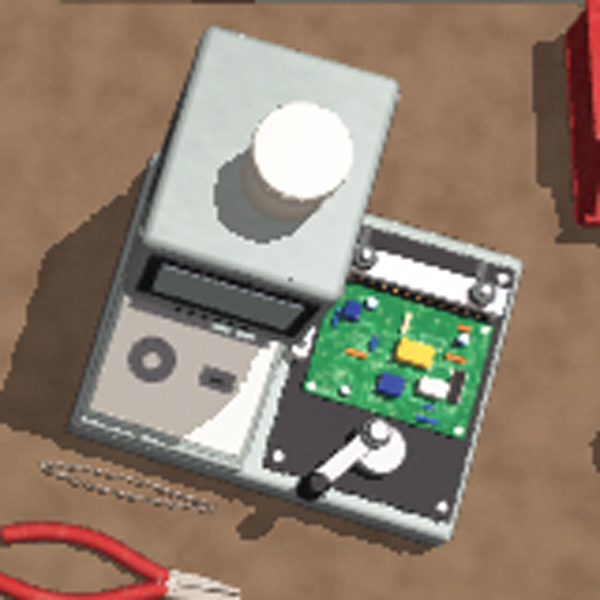

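The crop gives these full-image pixels: start key (370.5,196), oblong key (387.9,200.8), pivot hub (430.3,215.2), knob top about (414,229). The plate's front edge runs from (400.7,224.5) to (449.2,239.2). I'll cast rays from these.

```bash
cat > h.py <<'E'
import numpy as np, cv2
from scipy.spatial.transform import Rotation as R
from bench import sensors, vision
np.set_printoptions(precision=4,suppress=True)
def T_tool(s):
    T=np.eye(4); T[:3,:3]=R.from_euler('xyz',s['tcp_rot'],degrees=True).as_matrix(); T[:3,3]=s['position']; return T
def ray(n,px,T=None):
    c=vision.get_calibration(n); M=np.array(c['mtx'])
    C=np.array(c['cam_to_world']) if n!='wrist' else T@np.array(c['hand_eye'])
    d=np.linalg.inv(M)@[px[0],px[1],1]; d=C[:3,:3]@[d[0],-d[1],-d[2]]
    return C[:3,3],d
def onz(n,px,z,T=None):
    o,d=ray(n,px,T); return o+d*(z-o[2])/d[2]
def proj(n,p,T=None):
    c=vision.get_calibration(n); M=np.array(c['mtx'])
    C=np.array(c['cam_to_world']) if n!='wrist' else T@np.array(c['hand_eye'])
    q=np.linalg.inv(C)@[*p,1]; u=M@[q[0],-q[1],-q[2]]; return u[:2]/u[2]
def move(T,Tt):
    "shift (40mm units, tool axes) and turn (6 deg units) from T to Tt"
    D=np.linalg.inv(T)@Tt
    return D[:3,3]/.04, R.from_matrix(D[:3,:3]).as_rotvec(degrees=True)/6
E
python3 - <<'E'
from h import *
c=lambda x,y:(330+x/3.75,100+y/3.75)
for n,p,z in [("start",(152,360),.076),("obl",(217,378),.076),("pivothub",(376,432),.07),("knobtop",(318,481),.107),("knobcentre(314,486)@.107",(314,486),.107),
 ("plFL",(265,467),.045),("plFR",(447,522),.045),("plBR",(515,268),.045),("boardFL",(304,388),.047),("boardFR",(466,438),.047),("headFL",(145,240),.285),("headFR",(335,303),.285),("headBL",(210,27),.285),("baseFL",(72,430),.02),("baseFR",(447,540),.04)]:
    print(n,onz("top",c(*p),z)[:2])
E
```

```text
start [ 0.5812 -0.2347]
obl [ 0.5698 -0.2763]
pivothub [ 0.5364 -0.3786]
knobtop [ 0.4996 -0.333 ]
knobcentre(314,486)@.107 [ 0.4964 -0.3305]
plFL [ 0.5166 -0.3111]
plFR [ 0.4815 -0.4286]
plBR [ 0.6518 -0.4811]
boardFL [ 0.569  -0.3377]
boardFR [ 0.5365 -0.4428]
headFL [ 0.605  -0.2088]
headFR [ 0.5714 -0.309 ]
headBL [ 0.7252 -0.2456]
baseFL [ 0.5441 -0.1866]
baseFR [ 0.4702 -0.4294]
```

>>> servo_tool --deltas '[[[-0.3,-0.5,-0.7,0,0,0,0],[-0.3,-1.05,-1.45,0,0,0,0],[-0.3,-1.6,-2.2,0,0,0,0],[-0.3,-2.2,-3.0,0,0,0,0],[-0.3,-2.8,-3.8,0,0,0,0]]]'

```text
time_s: 0.57
position: [0.1995, 0.3606, 0.4042]
tcp_rot: [-180.0, -0.0, 166.9]
contact_force: [1.5, -0.0, 0.1]
opening: 0.0298
grasp_force: 0.0
```

```bash
python3 - <<'E'
from h import *
s=sensors.read_state(); print(s['time_s'],s['qpos'],s['position'],s['tcp_rot'],s['opening'],s['contact_force'])
E
```

```text
0.5667 [ 61.0554 -13.7152  -7.505   96.2378  -0.0065  74.1133] [0.1995 0.3606 0.4042] [-179.9716   -0.0013  166.9421] 0.029796037440233836 [ 1.5491 -0.0106  0.0542]
```

>>> servo_tool --deltas '[[[-0.3,-0.55,-0.75,0,0,0,0],[-0.3,-1.1,-1.5,0,0,0,0],[-0.3,-1.7,-2.3,0,0,0,0],[-0.3,-2.25,-3.05,0,0,0,0],[-0.3,-2.8,-3.8,0,0,0,0]]]'

```text
time_s: 0.98
position: [0.2739, 0.187, 0.4047]
tcp_rot: [180.0, 0.0, 166.9]
contact_force: [1.5, -0.4, 0.1]
opening: 0.0299
grasp_force: 0.0
```

>>> servo_tool --deltas '[[[-0.3,-0.55,-0.75,0,0,0,0],[-0.3,-1.1,-1.5,0,0,0,0],[-0.3,-1.7,-2.3,0,0,0,0],[-0.3,-2.25,-3.05,0,0,0,0],[-0.3,-2.8,-3.8,0,0,0,0]]]'

```text
time_s: 1.4
position: [0.3486, 0.0133, 0.4048]
tcp_rot: [180.0, 0.0, 166.9]
contact_force: [0.2, 0.5, -1.8]
opening: 0.0299
grasp_force: 0.0
```

>>> servo_tool --deltas '[[[-0.3,-0.55,-0.75,0,0,0,0],[-0.3,-1.1,-1.5,0,0,0,0],[-0.3,-1.7,-2.3,0,0,0,0],[-0.3,-2.25,-3.05,0,0,0,0],[-0.3,-2.8,-3.8,0,0,0,0]]]'

```text
time_s: 1.82
position: [0.4233, -0.1603, 0.4045]
tcp_rot: [180.0, 0.0, 166.8]
contact_force: [1.0, 0.2, 0.6]
opening: 0.0302
grasp_force: 0.0
```

>>> servo_tool --deltas '[[[-0.3,-0.55,-0.75,0,0,0,1.05],[-0.3,-1.1,-1.5,0,0,0,2.1],[-0.3,-1.7,-2.3,0,0,0,3.15],[-0.3,-2.25,-3.05,0,0,0,4.2],[-0.3,-2.8,-3.8,0,0,0,5.3]]]'

```text
time_s: 2.23
position: [0.4981, -0.3336, 0.4042]
tcp_rot: [-180.0, -0.0, 134.8]
contact_force: [0.7, 0.6, 0.7]
opening: 0.0297
grasp_force: 0.0
```

>>> servo_tool --deltas '[[[-0.3,0,0,0,0,0,1.0],[-0.3,0,0,0,0,0,1.0],[-0.3,0,0,0,0,0,1.0],[-0.3,0,0,0,0,0,1.0]]]'

```text
time_s: 2.57
position: [0.4975, -0.3308, 0.4052]
tcp_rot: [180.0, 0.0, 129.3]
contact_force: [-0.4, 0.4, 0.5]
opening: 0.0301
grasp_force: 0.0
```

```bash
python3 - <<'E'
from h import *
s=sensors.read_state(); print(s['time_s'],s['qpos'],s['position'],s['tcp_rot'],s['opening'],s['contact_force'])
im=vision.snapshot("wrist"); cv2.imwrite("pics/w1.png",im[:,:,::-1])
np.save("w1.npy",T_tool(s))
E
```

```text
2.5667 [-33.6183  11.6853  17.6323  95.9284   0.0069  17.0576] [ 0.4975 -0.3308  0.4052] [179.9879   0.0158 129.3241] 0.0301011115620424 [-0.4197  0.4382  0.4626]
```

View pics/w1.png

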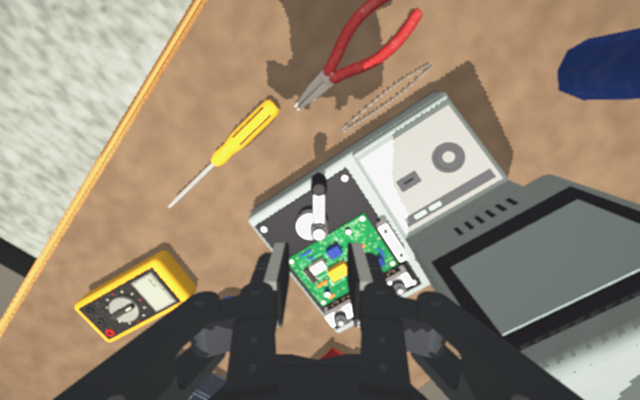

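The wrist view shows the knob near (319,185), the pivot hub near (319,233), the start key at (449,157) and the oblong key at (408,181). The lever lies in line with the image's vertical centre.

```bash
python3 - <<'E'
from h import *
T=np.load("w1.npy"); im=cv2.imread("pics/w1.png")
for z in (.107,.09,.065): print(z,proj("wrist",(.498,-.332,z),T))
g=cv2.cvtColor(im,cv2.COLOR_BGR2GRAY)
print(g[165:205:2,306:334:2])
# round key: contours
roi=g[130:185,420:480]
_,th=cv2.threshold(roi,0,255,cv2.THRESH_OTSU+cv2.THRESH_BINARY_INV)
cs,_=cv2.findContours(th,cv2.RETR_EXTERNAL,cv2.CHAIN_APPROX_NONE)
for c in cs:
    if cv2.contourArea(c)>200:
        (x,y),r=cv2.minEnclosingCircle(c); print("key",x+420,y+130,r,cv2.contourArea(c)); print(cv2.fitEllipse(c))
        for z in (.073,.076): print(onz("wrist",(x+420,y+130),z,T))
print("obl",onz("wrist",(408,181),.076,T),"piv",onz("wrist",(319,233),.07,T))
for n,p in [("pFL",(353,155)),("pFR",(250,209))]: print(n,onz("wrist",p,.045,T))
E
```

```text
0.107 [316.7816 190.1001]
0.09 [316.8304 184.8489]
0.065 [316.8932 178.0917]
[[102  96  95  98  99  99  93  88 104 112 114 127 158 201]
 [ 96  95  96  97  94  89  95 108 115 116 137 181 216 231]
 [ 97  96  96  92  87 103 113 116 120 143 199 223 226 239]
 [ 98  92  87  94 114 112 109 118 136 158 225 238 240 241]
 [ 86  89 104 117 112  71  55  71 112 165 239 241 241 242]
 [ 97 109 114  95  51  33  35  35  40 141 242 242 240 227]
 [113 116 122  62  35  37  36  34  31  66 223 236 152 100]
 [121 151 170  71  34  37  37  37  36  36 118 119  88  93]
 [173 211 193  72  35  39  37  37  37  34  61  92  95  94]
 [222 234 201  64  36  45  49  48  41  35  61  94  94  94]
 [237 241 202  58  58  86  94  90  72  42  55  92  93  93]
 [240 242 193  56  89 102 101 100  96  67  54  92  93  92]
 [241 240 181  70  99 102 103 101  98  78  58  91  94  93]
 [234 150  89  63  97 102 103 101  98  77  70  94  93  93]
 [125  86  91  76 100  97  93  95  98  80  83  94  93  93]
 [ 88  93  90 146 244 203 150 168 233 195  91  91  92  92]
 [ 93  92  89 158 253 250 251 251 250 227  93  91  92  91]
 [ 92  92  88 158 251 247 247 247 249 226  97  91  92  93]
 [ 91  91  88 159 251 247 247 247 248 226  96  92  93  92]
 [ 91  92  89 157 251 247 247 247 249 224  95  90  92  92]]
key 448.0 157.0 16.492521286010742 757.5
((28.00181007385254, 27.013118743896484), (29.887765884399414, 32.3559455871582), 80.9279556274414)
[ 0.5831 -0.2317  0.073 ]
[ 0.5817 -0.232   0.076 ]
obl [ 0.5686 -0.2742  0.076 ] piv [ 0.5378 -0.377   0.07  ]
pFL [ 0.5151 -0.2917  0.045 ]
pFR [ 0.4654 -0.4127  0.045 ]
```

>>> servo_tool --deltas '[[[-0.3,0,0,0.8,0,0,0],[-0.3,0,0,1.7,0,0,0],[-0.3,0,0,2.6,0,0,0],[-0.3,0,0,3.4,0,0,0],[-0.3,0,0,3.7,0,0,0]]]'

```text
time_s: 3.03
position: [0.4967, -0.3299, 0.2527]
tcp_rot: [-179.9, -0.3, 129.3]
contact_force: [-0.5, 0.2, -0.4]
opening: 0.03
grasp_force: 0.0
```

>>> servo_tool --deltas '[[[-0.3,0,0,0.1,0,0,0],[-0.3,0,0,0.17,0,0,0],[-0.3,0,0,0.17,0,0,0]]]'

```text
time_s: 3.28
position: [0.4981, -0.3315, 0.2518]
tcp_rot: [180.0, 0.1, 129.1]
contact_force: [0.4, 0.6, -0.0]
opening: 0.0296
grasp_force: 0.0
```

```bash
python3 - <<'E'
from h import *
s=sensors.read_state(); print(s['time_s'],s['qpos'],s['position'],s['tcp_rot'],s['opening'],s['contact_force'])
im=vision.snapshot("wrist"); cv2.imwrite("pics/w2.png",im[:,:,::-1])
T=T_tool(s); print(onz("wrist",(318.5,188.5),.107,np.load("w1.npy")))
E
```

```text
3.2833 [-33.6441  11.209    0.1199  78.7641   0.0023  17.2161] [ 0.4981 -0.3315  0.2518] [179.9544   0.1395 129.1397] 0.029621787359191746 [ 0.4252  0.5938 -0.0205]
[ 0.4982 -0.3298  0.107 ]
```

View pics/w2.png

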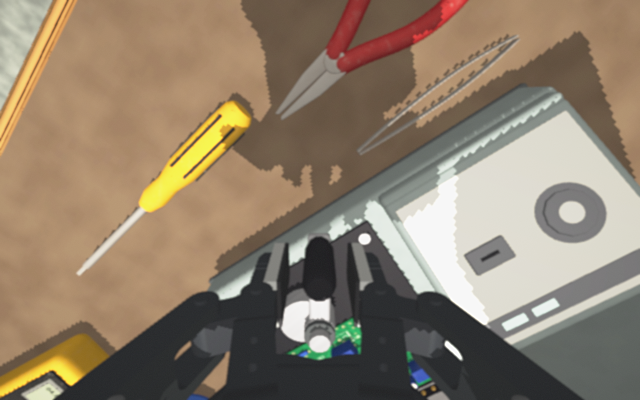

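The knob (320,265) is centred between the fingertips (275 and 363), so it is caged. Now I'll swing it on an arc about the pivot.

>>> servo_tool --deltas '[[[-0.3,-0.004,-0.105,0,0,0,-0.67],[-0.3,-0.015,-0.21,0,0,0,-1.33],[-0.3,-0.033,-0.314,0,0,0,-2.0],[-0.3,-0.058,-0.416,0,0,0,-2.67],[-0.3,-0.091,-0.516,0,0,0,-3.33]]]'

```text
time_s: 3.75
position: [0.4848, -0.3476, 0.2522]
tcp_rot: [179.9, 0.2, 149.3]
contact_force: [3.5, 3.0, -0.0]
opening: 0.0298
grasp_force: 1.6
```

>>> servo_tool --deltas '[[[-0.3,-0.004,-0.105,0,0,0,-0.67],[-0.3,-0.015,-0.21,0,0,0,-1.33],[-0.3,-0.033,-0.314,0,0,0,-2.0],[-0.3,-0.058,-0.416,0,0,0,-2.67],[-0.3,-0.091,-0.516,0,0,0,-3.33]]]'

```text
time_s: 4.17
position: [0.4773, -0.3672, 0.2522]
tcp_rot: [-180.0, 0.2, 169.3]
contact_force: [3.4, 2.1, 0.1]
opening: 0.03
grasp_force: 1.6
```

```bash
python3 - <<'E'
from h import *
s=sensors.read_state(); print(s['time_s'],s['qpos'],s['position'],s['tcp_rot'],s['opening'],s['contact_force'])
T=T_tool(s); print("tool force",T[:3,:3].T@s['contact_force'])
E
```

```text
4.1667 [-37.5837  11.6895   0.7166  78.8284   0.0792 -26.8774] [ 0.4773 -0.3672  0.2522] [-179.9807    0.2131  169.2939] 0.02995416336544552 [3.3816 2.0736 0.0715]
tool force [-2.9377  2.6657 -0.0615]
```

>>> servo_tool --deltas '[[[-0.3,-0.004,-0.105,0,0,0,-0.67],[-0.3,-0.015,-0.21,0,0,0,-1.33],[-0.3,-0.033,-0.314,0,0,0,-2.0],[-0.3,-0.058,-0.416,0,0,0,-2.67],[-0.3,-0.091,-0.516,0,0,0,-3.33]]]'

```text
time_s: 4.58
position: [0.4769, -0.388, 0.2522]
tcp_rot: [-179.9, 0.2, -170.7]
contact_force: [2.6, 4.6, -0.0]
opening: 0.03
grasp_force: 1.7
```

>>> servo_tool --deltas '[[[-0.3,-0.001,-0.053,0,0,0,-0.33],[-0.3,-0.004,-0.105,0,0,0,-0.67],[-0.3,-0.008,-0.158,0,0,0,-1.0],[-0.3,-0.015,-0.21,0,0,0,-1.33]]]'

```text
time_s: 4.92
position: [0.4788, -0.3961, 0.2521]
tcp_rot: [-179.9, 0.1, -162.8]
contact_force: [1.1, 3.0, -0.3]
opening: 0.03
grasp_force: 1.6
```

```bash
cat > f.py <<'E'
from h import *
s=sensors.read_state(); T=T_tool(s); P=np.array([.537,-.378]); d=T[:2,3]-P
print(s['time_s'],s['position'],s['tcp_rot'],"r",np.hypot(*d),np.degrees(np.arctan2(d[1],d[0]))%360,"tool F",T[:3,:3].T@s['contact_force'],'grasp',s['grasp_force'],s['qpos'][5])
E
python3 f.py
```

```text
4.9167 [ 0.4788 -0.3961  0.2521] [-179.9187    0.147  -162.8462] r 0.0609647067673147 197.26705052918666 tool F [-1.9796  2.5573  0.2826] grasp 1.550186164677143 -56.76855461214638
```

>>> servo_tool --deltas '[[[-0.3,0,-0.026,0,0,0,-0.167],[-0.3,-0.001,-0.053,0,0,0,-0.333],[-0.3,-0.002,-0.079,0,0,0,-0.5],[-0.3,-0.004,-0.105,0,0,0,-0.667],[-0.3,-0.006,-0.132,0,0,0,-0.833]]]'

```text
time_s: 5.33
position: [0.4799, -0.4011, 0.2503]
tcp_rot: [-180.0, 0.0, -157.9]
contact_force: [-0.9, 3.8, 2.3]
opening: 0.0299
grasp_force: 1.9
```

>>> servo_tool --deltas '[[[-0.3,0,-0.026,0,0,0,-0.167],[-0.3,-0.001,-0.053,0,0,0,-0.333],[-0.3,-0.002,-0.079,0,0,0,-0.5],[-0.3,-0.004,-0.105,0,0,0,-0.667],[-0.3,-0.006,-0.132,0,0,0,-0.833]]]'

```text
time_s: 5.75
position: [0.482, -0.4057, 0.25]
tcp_rot: [179.9, -0.0, -152.9]
contact_force: [-3.0, 6.9, 5.1]
opening: 0.0296
grasp_force: 3.5
```

```bash
python3 f.py; python3 - <<'E'
from h import *
s=sensors.read_state(); print(s['contact_force'],s['ft_torque'])
im=vision.snapshot("wrist"); cv2.imwrite("pics/w3.png",im[:,:,::-1])
E
python3 f.py
```

```text
5.75 [ 0.482  -0.4057  0.25  ] [ 179.9475   -0.001  -152.8907] r 0.0615954292973139 206.73641785243584 tool F [-0.5056  7.5268 -5.076 ] grasp 3.472706973552704 -67.2014428182492
[-2.9777  6.9262  5.0828] [ 1.397   0.5124 -0.0084]
5.8 [ 0.482  -0.4058  0.25  ] [ 179.9537   -0.0007 -152.8184] r 0.06161839400127291 206.8617356220706 tool F [ 0.504   6.0981 -5.5895] grasp 3.0426064878702164 -67.28008248782028
```

View pics/w3.png

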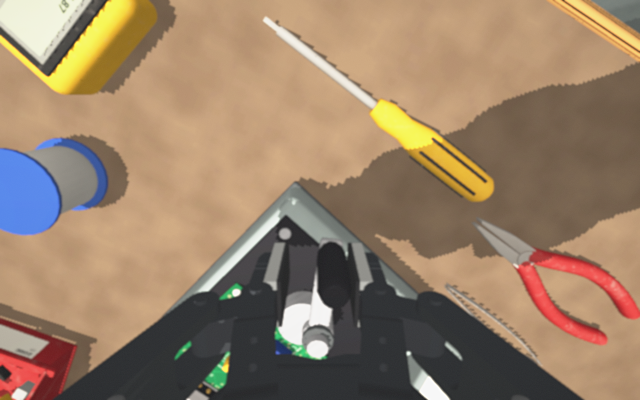

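The knob (333,275) is bearing on the right pad as intended. The vertical force is friction on the knob. The tangential force has started to rise, so I'll take smaller steps.

>>> servo_tool --deltas '[[[-0.3,0,-0.018,0,0,0,-0.11],[-0.3,-0.001,-0.035,0,0,0,-0.22],[-0.3,-0.001,-0.053,0,0,0,-0.33],[-0.3,-0.001,-0.053,0,0,0,-0.33]]]'

```text
time_s: 6.13
position: [0.483, -0.4075, 0.25]
tcp_rot: [179.9, 0.0, -150.9]
contact_force: [-2.4, 6.7, 5.8]
opening: 0.0298
grasp_force: 3.5
```

```bash
python3 f.py
```

```text
6.1333 [ 0.483  -0.4075  0.25  ] [ 179.9321    0.0031 -150.9188] r 0.061567041546970985 208.63576070952635 tool F [-1.117   7.0203 -5.79  ] grasp 3.547879680991173 -69.24227765327554
```

>>> servo_tool --deltas '[[[-0.3,0,-0.026,0,0,0,-0.167],[-0.3,-0.001,-0.053,0,0,0,-0.333],[-0.3,-0.002,-0.079,0,0,0,-0.5],[-0.3,-0.002,-0.079,0,0,0,-0.5]]]'

```text
time_s: 6.47
position: [0.4845, -0.41, 0.2499]
tcp_rot: [179.9, 0.0, -147.9]
contact_force: [-3.4, 8.6, 6.8]
opening: 0.0297
grasp_force: 4.7
```

```bash
python3 f.py
```

```text
6.4667 [ 0.4845 -0.41    0.2499] [ 179.8757    0.0105 -147.8858] r 0.06149470920240814 211.30435934568413 tool F [-1.7012  9.1102 -6.7358] grasp 4.7076451778411865 -72.36077878369554
```

>>> servo_tool --deltas '[[[-0.3,0,-0.026,0,0,0,-0.167],[-0.3,-0.001,-0.053,0,0,0,-0.333],[-0.3,-0.002,-0.079,0,0,0,-0.5],[-0.3,-0.002,-0.079,0,0,0,-0.5]]]'

```text
time_s: 6.8
position: [0.486, -0.4121, 0.2499]
tcp_rot: [179.8, 0.0, -144.9]
contact_force: [-6.3, 12.1, 8.5]
opening: 0.0298
grasp_force: 6.8
```

```bash
python3 f.py
```

```text
6.8 [ 0.486  -0.4121  0.2499] [ 179.7835    0.0233 -144.8726] r 0.06136469146735068 213.75166947550426 tool F [-1.7752 13.5271 -8.4063] grasp 6.841271817684174 -75.4379885956759
```

The tangential force is 13.5 N, about 10 N above drag, so the board is nipped. Next I'll back off to the cage centre, lift and check.

>>> servo_tool --deltas '[[[-0.3,0,0.05,0,0,0,0],[-0.3,0,0.1,0,0,0,0],[-0.3,0,0.15,0,0,0,0],[-0.3,0,0.2,0,0,0,0],[-0.3,0,0.2,0,0,0,0]]]'

```text
time_s: 7.22
position: [0.4817, -0.4067, 0.2498]
tcp_rot: [-180.0, -0.0, -145.0]
contact_force: [-0.5, 0.3, 0.9]
opening: 0.0295
grasp_force: 0.0
```

```bash
python3 f.py
```

```text
7.2167 [ 0.4817 -0.4067  0.2498] [-179.9757   -0.0244 -145.0176] r 0.062338603129392565 207.40725624172995 tool F [ 0.233   0.5249 -0.9071] grasp 0.0 -75.15372807220855
```

>>> servo_tool --deltas '[[[-0.3,0,0,-0.4,0,0,0],[-0.3,0,0,-1.2,0,0,0],[-0.3,0,0,-2.1,0,0,0],[-0.3,0,0,-3.0,0,0,0],[-0.3,0,0,-3.9,0,0,0]]]'

```text
time_s: 7.63
position: [0.4815, -0.4066, 0.4075]
tcp_rot: [-180.0, -0.0, -145.0]
contact_force: [1.2, -0.5, 0.3]
opening: 0.0301
grasp_force: 0.0
```

>>> servo_tool --deltas '[[[-1,0,0,0,0,0,0],[-1,0,0,0,0,0,0],[-1,0,0,0,0,0,0]]]'

```text
time_s: 7.88
position: [0.4819, -0.4068, 0.4054]
tcp_rot: [-180.0, -0.0, -145.0]
contact_force: [-0.2, 0.5, -0.7]
opening: 0.0003
grasp_force: 0.0
```

```bash
python3 - <<'E'
from h import *
s=sensors.read_state(); print(s['position'],s['tcp_rot'],s['qpos'],s['opening']); np.save("w4.npy",T_tool(s))
im=vision.snapshot("wrist")[:,:,::-1]; t=vision.snapshot("top")[100:260,330:490,::-1]
cv2.imwrite("pics/w4raw.png",im)
a=cv2.resize(np.ascontiguousarray(im),(480,300)); b=cv2.resize(np.ascontiguousarray(t),(600,600),interpolation=cv2.INTER_CUBIC)
cv2.imwrite("pics/t4.png",b)
E
```

```text
[ 0.4819 -0.4068  0.4054] [-179.9961   -0.0131 -145.02  ] [-40.1692  16.6086  23.5719  96.9629  -0.0136 -75.1492] 0.00030546560815970195
```

View pics/w4raw.png

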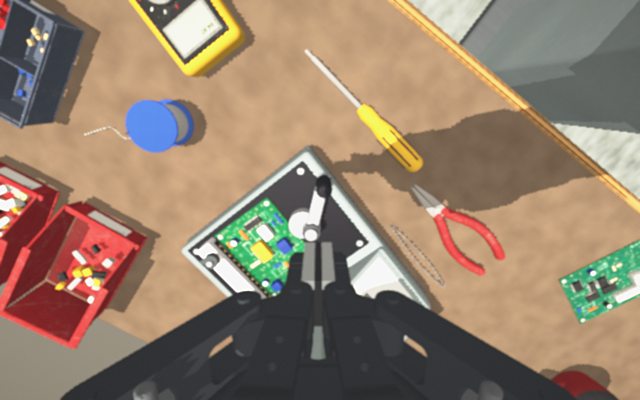

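The board (255,240) lies flush against the rail's pin row and the disc touches its front edge. The lever knob is at (323,183) and nothing else has moved. Next: triangulate the start key and work out the hover pose.

```bash
cat > key.py <<'E'
from h import *
def tri(rs):
    A=np.zeros((3,3));b=np.zeros(3)
    for o,d in rs:
        d=d/np.linalg.norm(d);M=np.eye(3)-np.outer(d,d);A+=M;b+=M@o
    p=np.linalg.solve(A,b); return p,[np.linalg.norm((np.eye(3)-np.outer(d,d)/(d@d))@(p-o))*1e3 for o,d in rs]
th=np.radians(-16.9); ex=np.array([np.cos(th),np.sin(th),0]); ey=np.array([-np.sin(th),np.cos(th),0])
n=-ex*np.sin(np.radians(28))+np.array([0,0,np.cos(np.radians(28))])
Rk=np.c_[np.cross(-np.cross(-n,ey)*0+ey,-n)*1,ey,-n]  # tool y = console +y, z = -n
Rk[:,0]=np.cross(ey,-n)
def tgt(key,gap):  # key = centre of key top, gap from fingertips
    T=np.eye(4);T[:3,:3]=Rk;T[:3,3]=key+n*(0.173+gap);return T
E
python3 - <<'E'
from key import *
T1=np.load("w1.npy")
T2=np.eye(4);T2[:3,:3]=R.from_euler('xyz',[179.9544,.1395,129.1397],degrees=True).as_matrix();T2[:3,3]=[.4981,-.3315,.2518]
r=[ray("top",(370.5,196)),ray("wrist",(448,157),T1),ray("wrist",(571,212),T2)]
print(tri(r),tri(r[1:]),tri(r[:2])); print(onz("wrist",(571,212),.077,T2))
print(Rk,np.linalg.det(Rk))
k=np.array([.582,-.2335,.077])
s=sensors.read_state();T=T_tool(s)
Tv=T.copy();Tv[:3,3]=[.45,-.39,.405];Tv[:3,:3]=R.from_euler('xyz',[180,0,163.1],degrees=True).as_matrix()
H=tgt(k,.09);Th=Tv.copy();Th[:3,3]=H[:3,3]+[-.02,0,.06]
print(move(T,Tv),move(Tv,Th),move(Th,H),H[:3,3])
E
```

```text
(array([ 0.5805, -0.2333,  0.0784]), [np.float64(0.985586342973801), np.float64(0.5657308628145457), np.float64(0.8354911363404169)]) (array([ 0.582 , -0.2324,  0.076 ]), [np.float64(0.1922060858580137), np.float64(0.1922060858580167)]) (array([ 0.5798, -0.2336,  0.0817]), [np.float64(0.43677933304252264), np.float64(0.4367793330426438)])
[ 0.581  -0.2325  0.077 ]
[[-0.8448  0.2907  0.4492]
 [ 0.2567  0.9568 -0.1365]
 [-0.4695  0.     -0.8829]] 1.0000000000000002
(array([ 0.4128,  0.798 , -0.0167]), array([ 0.0158, -0.016 ,  8.647 ])) (array([1.5451, 4.5575, 0.8946]), array([-0.,  0., -0.])) (array([-0.4784,  0.1454,  1.5   ]), array([ 0.    , -4.6667, -0.    ])) [ 0.4639 -0.1976  0.3092]
```

>>> servo_tool --deltas '[[[-1,0.08,0.16,0,0,0,1.0],[-1,0.16,0.32,0,0,0,2.0],[-1,0.25,0.48,0,0,0,3.0],[-1,0.33,0.64,0,0,0,4.0],[-1,0.41,0.8,0,0,0,5.0]]]'

```text
time_s: 8.4
position: [0.4497, -0.3896, 0.4043]
tcp_rot: [179.9, -0.1, -175.3]
contact_force: [0.3, -0.9, -0.1]
opening: -0.0001
grasp_force: 0.0
```

>>> servo_tool --deltas '[[[-1,0,0,0,0,0,0.95],[-1,0,0,0,0,0,1.9],[-1,0,0,0,0,0,2.8],[-1,0,0,0,0,0,3.65]]]'

```text
time_s: 8.73
position: [0.4499, -0.3898, 0.4044]
tcp_rot: [180.0, -0.1, 162.8]
contact_force: [-0.5, 0.5, 0.3]
opening: -0.0004
grasp_force: 0.0
```

>>> servo_tool --deltas '[[[-1,0.15,0.45,0.09,0,0,0],[-1,0.3,0.9,0.18,0,0,0],[-1,0.5,1.45,0.3,0,0,0],[-1,0.65,1.9,0.4,0,0,0],[-1,0.8,2.4,0.5,0,0,0]]]'

```text
time_s: 9.15
position: [0.447, -0.2877, 0.3842]
tcp_rot: [180.0, -0.1, 163.1]
contact_force: [0.2, 0.7, 0.2]
opening: -0.0002
grasp_force: 0.0
```

>>> servo_tool --deltas '[[[-1,0.15,0.45,0.08,0,0,0],[-1,0.3,0.9,0.16,0,0,0],[-1,0.45,1.3,0.24,0,0,0],[-1,0.6,1.75,0.32,0,0,0],[-1,0.75,2.16,0.4,0,0,0]]]'

```text
time_s: 9.57
position: [0.4435, -0.1962, 0.3683]
tcp_rot: [180.0, -0.1, 163.1]
contact_force: [0.8, 0.1, -0.5]
opening: -0.0001
grasp_force: 0.0
```

>>> servo_tool --deltas '[[[-1,-0.1,0.03,0.3,0,-0.93,0],[-1,-0.2,0.06,0.6,0,-1.87,0],[-1,-0.3,0.09,0.9,0,-2.8,0],[-1,-0.4,0.12,1.2,0,-3.73,0],[-1,-0.48,0.15,1.5,0,-4.67,0]]]'

```text
time_s: 9.98
position: [0.4638, -0.1969, 0.3081]
tcp_rot: [180.0, 28.2, 163.1]
contact_force: [0.1, 0.4, -0.8]
opening: -0.0001
grasp_force: 0.0
```

>>> servo_tool --deltas '[[[-1,0,0,0,0,0,0],[-1,0,0,0,0,0,0],[-1,0,0,0,0,0,0]]]'

```text
time_s: 10.23
position: [0.4637, -0.1971, 0.3105]
tcp_rot: [-180.0, 27.9, 163.1]
contact_force: [0.3, -0.5, 0.2]
opening: -0.0
grasp_force: 0.0
```

```bash
python3 - <<'E'
from key import *
s=sensors.read_state();T=T_tool(s);print(s['time_s'],s['position'],s['tcp_rot'],s['qpos'],s['contact_force'])
np.save("w5.npy",T); im=vision.snapshot("wrist")[:,:,::-1]; cv2.imwrite("pics/w5.png",im)
k=np.array([.581,-.233,.077]); print("pred key",proj("wrist",k,T),"tip",proj("wrist",(T@[0,0,.173,1])[:3],T)); print(move(T,tgt(k,.09)))
E
```

```text
10.2333 [ 0.4637 -0.1971  0.3105] [-179.9905   27.8626  163.0831] [-23.7259 -18.6926 -24.9894  56.0068   3.1669  -6.0257] [ 0.3209 -0.5491  0.2353]
pred key [316.7642 200.5671] tip [316.5732 259.108 ]
(array([ 0.0335, -0.0069,  0.0184]), array([-0.0029, -0.0229, -0.0025]))
```

View pics/w5.png

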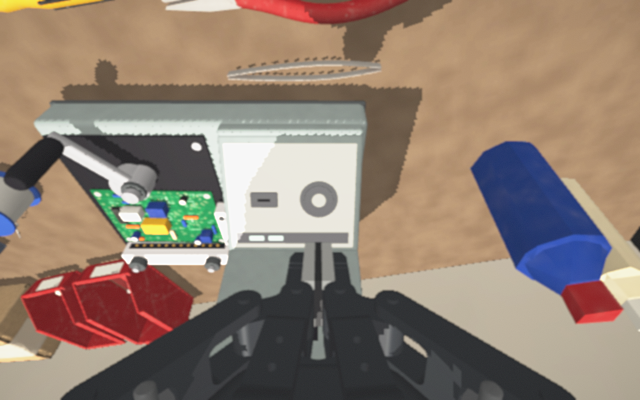

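The key is at (318.5,199.5), within about 1 mm of the prediction, and the panel is square to the view. I'll approach along the normal to about 6 mm off, then creep.

>>> servo_tool --deltas '[[[-1,0.04,0.02,0.3,0,0,0],[-1,0.04,0.02,0.8,0,0,0],[-1,0.04,0.02,1.3,0,0,0],[-1,0.04,0.02,1.75,0,0,0],[-1,0.04,0.02,1.95,0,0,0]]]'

```text
time_s: 10.7
position: [0.4986, -0.2069, 0.2388]
tcp_rot: [180.0, 27.8, 163.1]
contact_force: [-0.2, -0.1, 0.0]
opening: -0.0001
grasp_force: 0.0
```

>>> servo_tool --deltas '[[[-1,0,0,0.07,0,0,0],[-1,0,0,0.12,0,0,0],[-1,0,0,0.15,0,0,0],[-1,0,0,0.15,0,0,0]]]'

```text
time_s: 11.03
position: [0.5008, -0.2075, 0.236]
tcp_rot: [-180.0, 28.1, 163.1]
contact_force: [-0.4, 0.3, -0.5]
opening: 0.0001
grasp_force: 0.0
```

```bash
cat > g.py <<'E'
from key import *
s=sensors.read_state();T=T_tool(s);k=np.array([.581,-.233,.077])
print(s['time_s'],s['position'],s['tcp_rot'],"F tool",T[:3,:3].T@s['contact_force'],"gap est mm",((T@[0,0,.173,1])[:3]-k)@n*1e3,"off",Rk.T@((T@[0,0,.173,1])[:3]-k)*1e3)
E
python3 g.py
```

```text
11.0333 [ 0.5008 -0.2075  0.236 ] [-179.988    28.0758  163.0872] F tool [0.6275 0.1896 0.2562] gap est mm 6.900759537796412 off [-0.5287  1.0044 -6.9008]
```

>>> servo_tool --deltas '[[[-1,0.02,0,0.02,0,0,0],[-1,0.02,0,0.04,0,0,0],[-1,0.02,0,0.06,0,0,0],[-1,0.02,0,0.08,0,0,0],[-1,0.02,0,0.1,0,0,0]]]'

```text
time_s: 11.45
position: [0.5017, -0.2077, 0.2312]
tcp_rot: [-180.0, 28.0, 163.1]
contact_force: [-0.6, 0.3, -0.0]
opening: 0.0001
grasp_force: 0.0
```

```bash
python3 g.py
```

```text
11.45 [ 0.5017 -0.2077  0.2312] [-179.9972   28.0352  163.0874] F tool [ 0.5664  0.1698 -0.2821] gap est mm 2.2222860962515183 off [ 1.0054  1.1136 -2.2223]
```

>>> servo_tool --deltas '[[[-1,0,0,0.005,0,0,0],[-1,0,0,0.01,0,0,0],[-1,0,0,0.015,0,0,0],[-1,0,0,0.02,0,0,0],[-1,0,0,0.02,0,0,0]]]'

```text
time_s: 11.87
position: [0.5021, -0.2078, 0.2303]
tcp_rot: [-180.0, 28.0, 163.1]
contact_force: [-0.4, 0.6, -0.3]
opening: -0.0001
grasp_force: 0.0
```

```bash
python3 g.py
```

```text
11.8667 [ 0.5021 -0.2078  0.2303] [-179.9999   28.0177  163.0887] F tool [ 0.6091  0.4652 -0.0138] gap est mm 1.2826064719116608 off [ 1.1098  1.1364 -1.2826]
```

>>> servo_tool --deltas '[[[-1,0,0,0.005,0,0,0],[-1,0,0,0.01,0,0,0],[-1,0,0,0.015,0,0,0],[-1,0,0,0.02,0,0,0],[-1,0,0,0.02,0,0,0]]]'

```text
time_s: 12.28
position: [0.5024, -0.2079, 0.2297]
tcp_rot: [-180.0, 28.0, 163.1]
contact_force: [-0.9, -0.3, 0.3]
opening: -0.0003
grasp_force: 0.4
```

```bash
python3 g.py
```

```text
12.2833 [ 0.5024 -0.2079  0.2297] [-179.9987   28.0214  163.0869] F tool [ 0.5464 -0.5734 -0.6416] gap est mm 0.5569385623691261 off [ 1.0825  1.1155 -0.5569]
```

>>> servo_tool --deltas '[[[-1,0,0,0.005,0,0,0],[-1,0,0,0.01,0,0,0],[-1,0,0,0.015,0,0,0],[-1,0,0,0.015,0,0,0]]]'

```text
time_s: 12.62
position: [0.5026, -0.208, 0.2294]
tcp_rot: [-180.0, 28.0, 163.1]
contact_force: [-5.0, 1.2, 4.8]
opening: 0.0001
grasp_force: 3.7
```

```bash
python3 g.py
```

```text
12.6167 [ 0.5026 -0.208   0.2294] [-179.9997   28.0134  163.0842] F tool [ 2.2932 -0.3642 -6.6739] gap est mm 0.1988796367019619 off [ 1.1132  1.125  -0.1989]
```

>>> servo_tool --deltas '[[[-1,0,0,0.004,0,0,0],[-1,0,0,0.008,0,0,0],[-1,0,0,0.008,0,0,0],[-1,0,0,0.008,0,0,0]]]'

```text
time_s: 12.95
position: [0.5026, -0.208, 0.2293]
tcp_rot: [-180.0, 28.0, 163.1]
contact_force: [-7.8, 2.8, 6.0]
opening: -0.0001
grasp_force: 5.1
```

```bash
python3 g.py
```

```text
12.95 [ 0.5026 -0.208   0.2293] [-179.9986   28.0167  163.087 ] F tool [ 4.5245  0.4239 -9.1968] gap est mm 0.09944251307398919 off [ 1.0616  1.1339 -0.0994]
```

>>> servo_tool --deltas '[[[-1,0.005,0,0.004,0,0,0],[-1,0.005,0,0.004,0,0,0],[-1,0.005,0,0.004,0,0,0],[-1,0.005,0,0.004,0,0,0],[-1,0.005,0,0.004,0,0,0]]]'

```text
time_s: 13.37
position: [0.5026, -0.208, 0.2293]
tcp_rot: [180.0, 28.0, 163.1]
contact_force: [-6.6, 3.3, 8.0]
opening: -0.0
grasp_force: 5.5
```

>>> servo_tool --deltas '[[[-1,0,0,0,0,0,0],[-1,0,0,0,0,0,0],[-1,0,0,0,0,0,0],[-1,0,0,0,0,0,0],[-1,0,0,0,0,0,0]]]'

```text
time_s: 13.78
position: [0.5026, -0.208, 0.2293]
tcp_rot: [-180.0, 28.0, 163.1]
contact_force: [-7.5, 3.0, 7.5]
opening: 0.0001
grasp_force: 5.5
```

```bash
python3 g.py
```

```text
13.7833 [ 0.5026 -0.208   0.2293] [-179.9954   28.0384  163.0882] F tool [  3.5709   0.7462 -10.3649] gap est mm 0.09006549215635076 off [ 1.0444  1.1132 -0.0901]
```

>>> servo_tool --deltas '[[[-1,0,0,0,0,0,0],[-1,0,0,-0.02,0,0,0],[-1,0,0,-0.1,0,0,0],[-1,0,0,-0.5,0,0,0],[-1,0,0,-1.2,0,0,0]]]'

```text
time_s: 14.2
position: [0.4806, -0.2012, 0.2684]
tcp_rot: [180.0, 27.7, 163.1]
contact_force: [-0.1, -0.5, -0.3]
opening: -0.0002
grasp_force: 0.0
```

>>> servo_tool --deltas '[[[-1,0,0,-0.7,0,0,0],[-1,0,0,-1.3,0,0,0],[-1,0,0,-1.8,0,0,0],[-1,0,0,-2.0,0,0,0],[-1,0,0,-2.0,0,0,0]]]'

```text
time_s: 14.62
position: [0.4451, -0.1906, 0.3438]
tcp_rot: [-180.0, 28.2, 163.1]
contact_force: [-0.6, -0.4, -0.1]
opening: -0.0
grasp_force: 0.0
```

```bash
python3 g.py; python3 - <<'E'
from h import *
im=vision.snapshot("wrist")[:,:,::-1]; cv2.imwrite("pics/w6.png",im)
E
```

```text
14.6167 [ 0.4451 -0.1906  0.3438] [-179.9706   28.2294  163.0925] F tool [ 0.5101 -0.5287 -0.1366] gap est mm 129.37129150273364 off [  -0.2257    0.9999 -129.3713]
```

View pics/w6.png

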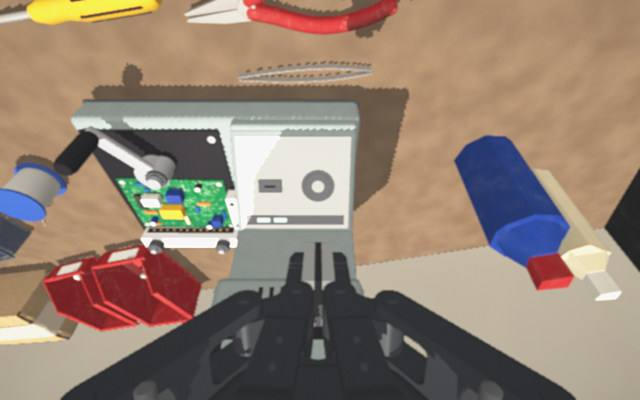

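The lever, board, tools and keys all look in place: key at (318,186), board against the rail at (190,228). The arm is clear, so I'm handing in.

```bash
python3 -c "
from bench import job
print(job.close_job())"
```

```text
the job is handed in; nothing more can be done
None
```

I clamped the board against the contact rail with about 10 N above the lever's drag, pressed the start key squarely at about 10 N for roughly a second, let go, and handed the job in with the arm clear; the result hasn't been reported to me.

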